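Taper socket fit check: twist the plug home, free it with the drift

ROBOT

A 6-joint arm with a two-finger parallel gripper is mounted at the origin on a cart in front of the work surface, level with it; the furniture and walls round the work are solid. World frame = base frame: x ahead of the robot, y to its left, z up, the work surface at z = 0. Lengths are in mm, angles in rad, forces in N, time in s.
With the tool pointing down it reaches from about 300 to 775 mm from the base axis. Payload 14.6 kg.
Tool frame: the origin (TCP) lies midway between the tips of the shut fingers; the grasp point (between the pads) lies behind it (manip.grip_depth is the z of the grasp point in the tool frame, in mm); z points along the fingers, y is the line along which they close (so a half turn about z gives the same grasp; the last joint's range is limited). The gripper opens to 94 mm and grips with 3 to 60 N. Pads are 16 mm wide; open, the fingers measure 119 mm over their backs; the gripper's body (75 mm by 177 mm) begins 78 mm behind the grasp point.
Start: joints at [-0.067, 0.3, 1.521, -0, 1.321, -0.067], TCP at [549.99, -0.002, 185.246] pointing down, gripper open.
Joint ranges: [-3.03, 3.03], [-0.79, 2.21], [0.23, 2.52], [-1.04, 4.18], [0, 3.07], [-2.55, 2.55]. Speed limits (rad/s): [2.22, 2.22, 2.57, 3.14, 3.14, 3.14].

INTERFACE

Orientations are given as [roll, pitch, yaw] about the fixed x, y, z axes, in that order (R = Rz(yaw) Ry(pitch) Rx(roll)).
In Python, from cell import manip gives the robot as it stands.
- The arm moves only by the tool nudge_tcp, called after "Request:" as name(argument=value, ...) on one line, values as JSON. Schema: {"type":"object","properties":{"increments":{"type":"array","items":{"type":"object","properties":{"pos":{"type":"array","items":{"type":"number"},"minItems":3,"maxItems":3},"r":{"type":"array","items":{"type":"number"},"minItems":3,"maxItems":3}},"additionalProperties":false},"minItems":1,"maxItems":5},"finger_gap":{"type":"number"},"squeeze":{"type":"number"},"only":{"type":"string"},"quiet":{"type":"boolean"},"lines":{"type":"string"}},"required":["increments"],"additionalProperties":false}. increments is a list of rows, 1 to 5 of them, each an object with the fields pos (a list: dx, dy, dz in parts of the range, where 1.0 means 0.75 m), r (a list: a rotation vector rx, ry, rz in normalised numbers (1 is 180 degrees)); a field left out counts as zero; each row is the pose to reach, as a shift and turn from the pose commanded when the call began, along the tool's axes at that moment; what a row does not reach only later rows make up. A row lasts 1/10 s, in which the tool goes at most 50 mm and 0.15 rad, less where a joint would pass 70% of its speed; a pose out of reach is approached as far as the arm can. finger_gap is the finger opening in mm, set as the call begins (left out keeps the last). The fingers move at their own pace and stop on an object; squeeze is the grip in N (left out, the last holds). Time passes only in rows, so rows that do not move let the fingers close. The tool returns the time, the measured TCP pose, the force, the opening and the grip force at its end. only (a regular expression) keeps the lines of the reply that match it, lines (a string "A,B") keeps lines A to B, and quiet returns only ok. Input that does not fit is refused with a message, and nothing moves.
- manip.read_state(): the state, without advancing time (a new reading comes with each control period).
- manip.camera(name): name is "scene" or "side" or "wrist"; returns (picture, depth): 400x640x3 uint8, red, green, blue; 400x640 float32, mm along the optical axis (not along the pixel's ray), 0 where there is no reading.
- manip.camera_info(name): a dict with "K" (3x3 intrinsics, pixels), "rvec" (rotation vector, rad) and "tvec" (3), from world to camera coordinates, as OpenCV has them; the wrist camera has in their place "mount" (4x4, takes a point from camera to tool coordinates, whose origin is the TCP and whose axes are the flange's). Camera axes: x right, y down, z forward; pixel columns grow to the right and rows downward; lengths in mm; the calibration is good to about 2 mm. The wrist camera is an equidistant fisheye: a pixel r from the principal point sees the ray r / f radians off the axis. A picture is of the moment at which its call begins: read the wrist's pose just before it. camera_info takes no time and is no camera call.
- manip.sign_off(): hands the job in; it is judged then, once.
The state is a dict: "clock": time; "joints": joint angles; "qd": joint speeds; "effort": joint torques, N m; "eef_pos": TCP position; "eef_rot": TCP orientation; "wrist_force": force on the tool from outside, world axes, zero at the start; "moment": the same for the moment, N m; "finger_gap": finger opening in mm; "finger_force": force on a finger pad.
Only numpy, scipy, OpenCV 4.12 (cv2) and the standard library are available. Lean on these libraries where they do the work, as an engineer would, in place of code of your own. Each camera call takes 0.05 s, during which the arm holds its last target. There are 200 camera calls.

TASK

Check the fit of the taper socket: take the yellow-headed taper plug from its wooden stand, set it into the socket and, pressing gently (never more than about 25 N), twist it until its tang finds the hidden slot and it goes fully home with the flange down on the socket, then let go. Next free it with the wedge alone: push the red-headed drift gently all the way in so that it lifts the plug, with no hand on the plug. Then lift the plug out and put it back upright in its stand, leaving the drift driven in and the three loose parts around (white sleeve, black adaptor, grey claw) where they are.

Things in the scene. Friction and masses are not known exactly. Their poses are not given: they have to be found in the camera images.
- plug: Taper plug, 0.18-0.29 kg, upright; origin: centre of its tang's underside, z up its axis. From below: tang (tongue 15.5 mm along its x, 5 mm along y) to 14 mm, cone of diameter 16 to 24 mm to 50 mm, flange of diameter 36 mm to 56 mm, yellow head to 98 mm. Starts in the stand, flange on its top. Friction about 0.5-0.7.
- plug_head (a point): Grip point in the plug's yellow head, on its axis 80 mm above its origin. The head is 42 mm tall, 30 mm along the plug's x and 20 mm along its y: grip it across y, on the flat sides, so that it can be twisted and pressed.
- stand: Wooden block fixed on the bench, 75 x 65 x 60 mm, origin at the centre of its underside, with one upright hole 29 mm in diameter and 54 mm deep in the middle of its top. The plug's flange rests on its top; the plug's origin is then 10 mm above the bench.
- socket: Taper socket fixture, fixed: base 205 x 70 x 12 mm, blue cheeks, steel collar. Origin on the bench, on the socket's axis (z). Home, the plug's flange lies on the mouth, its origin 30 mm above the bench; the cone then has 0.8 mm play in the bore. Three sprung plungers grip the cone over the last 13 mm: about 8-13 N push it home, then it sticks. Over 25 N is too hard.
- mouth (a point): Centre of the socket's mouth, on top of the steel collar, on the socket's axis, 80 mm above the bench. The tapered bore is 26 mm wide here, the collar 46 mm.
- slot_plate (a point): Point on the socket's axis on top of the hidden plate inside, 41 mm above the bench. Its slot for the tang (6.6 x 17.5 mm) is turned 0.1 to 1.55 rad anticlockwise (from above) from the socket's y: feel for it with a light push (5-10 N; over 20 N the plate drags round). A wrongly turned plug stops here; with its x along the slot (either way round, within 0.1 rad) it goes on down.
- drift (a joint): How far the drift (wedge) is driven in, m: 0 to 0.005 at the start, 0.055 all the way in, at a hard stop. It slides level along the socket's +x in a guide and stays where left. Rising 1 in 6, it meets the seated plug's tang at about 0.018-0.025 and lifts the plug 5 to 6 mm at full travel; that takes 10 to 25 N. Over 35 N is too hard.
- drift_face (a point): Centre of the outer face of the drift's red head, 45 mm above the bench, 133 mm less the joint value from the socket's axis, on its -x side. Push here towards the socket's +x. The head is 16 mm along x, 36 mm along y and stands from 14 to 60 mm above the bench.
- sleeve_a: Bystander: loose white metal sleeve standing on the bench, 27 mm in diameter, 62 mm tall; origin under its centre.
- adaptor: Bystander: loose black plug adaptor lying on the bench, 26 x 78 x 26 mm; origin under its centre.
- claw: Bystander: loose grey forked claw lying on the bench, 62 x 50 x 11 mm; origin under its centre.

How it is judged:
By the outcome, as a careful person would: the job done as asked, in the order asked, and still so for the second after the job is handed in, with the robot touching nothing.
It also fails if it takes over 72 s, if anything falls off the work surface, if the arm or the gripper's body presses on something with over 40 N, if the wrist force passes 120 N, or if a joint passes its speed limit or range.

## Working session

There is one attempt and no reset: what is moved stays moved. The work goes in short steps, Python scripts to look and compute and a tool call to move; the robot and the scene stay as the last step left them, time stands still between calls to the robot, and variables do not carry over. Pictures are saved under pics/ and viewed, at most 10 in all, crops included, and the job is handed in when it is done.

```bash
mkdir -p pics; ls; python3 - <<'E'
from cell import manip
import cv2,numpy as np
print(manip.read_state(), manip.grip_depth)
for n in ("scene","side"):
    p,d=manip.camera(n); cv2.imwrite(f"pics/{n}0.png",p[...,::-1]); np.savez(f"{n}0.npz",p=p,d=d)
    print(n,manip.camera_info(n))
print(manip.camera_info("wrist"))
E
```

```text
pics
{'clock': 0.0, 'joints': array([-6.65966931e-02,  3.00438931e-01,  1.52159778e+00,  2.32810923e-05,
        1.32070057e+00, -6.66135131e-02]), 'qd': array([-0.00057763, -0.00123063, -0.00110614, -0.00143932,  0.00122691,
        0.00148779]), 'effort': array([-1.53750298e-03, -5.31805658e+01, -3.52735734e+01,  7.07558286e-02,
        2.43994006e-02, -4.79655944e-05]), 'eef_pos': array([5.49707539e+02, 2.49660175e-02, 1.84696926e+02]), 'eef_rot': array([-3.14045206e+00, -9.86916326e-05,  1.57080732e+00]), 'wrist_force': array([ 0.62416815,  0.21867386, -0.43322058]), 'moment': array([-0.01206047, -0.00326558,  0.03011857]), 'finger_force': 0.0, 'finger_gap': 94.28330055598252} -18.8
scene {'K': array([[461.39654865,   0.        , 327.14993858],
       [  0.        , 461.39654865, 198.89851578],
       [  0.        ,   0.        ,   1.        ]]), 'rvec': array([ 1.91499432, -1.15247165,  0.60737371]), 'tvec': array([-355.31845583,  300.22497088,  615.15020173])}
side {'K': array([[502.02512402,   0.        , 320.1117219 ],
       [  0.        , 502.02512402, 197.11011749],
       [  0.        ,   0.        ,   1.        ]]), 'rvec': array([ 0.39549534, -2.54099345,  1.51717189]), 'tvec': array([459.48847086, 188.22343588, 925.16979792])}
{'K': array([[309.70691629,   0.        , 317.02267166],
       [  0.        , 309.70691629, 198.3109071 ],
       [  0.        ,   0.        ,   1.        ]]), 'mount': array([[-1.42591962e-03, -9.60628915e-01, -2.77830983e-01,
         8.22100566e+01],
       [ 9.99998923e-01, -1.46667460e-03, -6.11453034e-05,
         3.50999765e-01],
       [-3.48749699e-04, -2.77830771e-01,  9.60629971e-01,
        -1.99586947e+02],
       [ 0.00000000e+00,  0.00000000e+00,  0.00000000e+00,
         1.00000000e+00]])}
```

View pics/scene0.png

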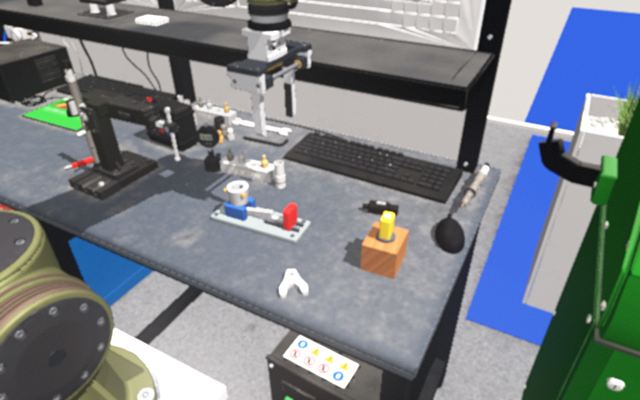

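View pics/side0.png

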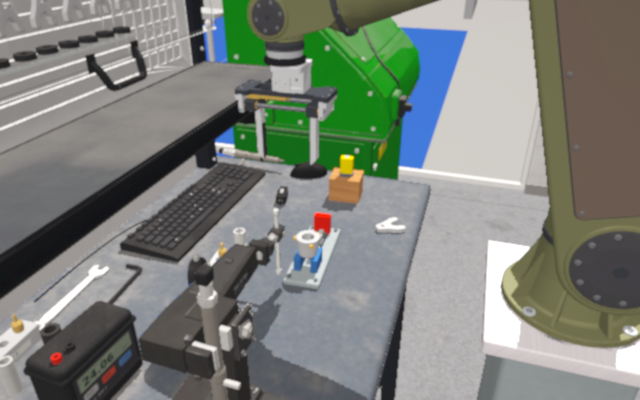

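The scene view shows the socket collar at about (236,190), the red drift head at (291,217), the yellow plug head at (387,225) over the stand, and the claw at (293,283). The side view has the collar at (308,240), red head at (322,222) and yellow head at (347,164). Next I segment these in both views.

```bash
cat > h.py <<'E'
import numpy as np,cv2
from cell import manip
from scipy.spatial.transform import Rotation as Ro
def world(n,d):
    i=manip.camera_info(n);K=i["K"];R=cv2.Rodrigues(i["rvec"])[0]
    v,u=np.mgrid[:400,:640]
    c=np.dstack([(u-K[0,2])/K[0,0]*d,(v-K[1,2])/K[1,1]*d,d])
    return (c-i["tvec"])@R     # R^T (c-t)
def rect(P):
    return cv2.minAreaRect(P[:,:2].astype(np.float32))
E
python3 - <<'E'
from h import *
for n in ("scene","side"):
    f=np.load(f"{n}0.npz");p,d=f["p"],f["d"];W=world(n,d)
    h=cv2.cvtColor(p,cv2.COLOR_RGB2HSV);H,S,V=[h[...,i].astype(int) for i in range(3)]
    ok=(d>0)&(W[...,0]>250)&(W[...,0]<800)&(abs(W[...,1])<450)&(W[...,2]<150)&(W[...,2]>-10)
    for name,m in (("yellow",(H>22)&(H<33)&(S>150)),("red",((H<6)|(H>174))&(S>150)),("wood",(H>6)&(H<20)&(S>100)),("blue",(H>105)&(H<125)&(S>150))):
        k,l,st,c=cv2.connectedComponentsWithStats((m&ok).astype(np.uint8))
        for j in range(1,k):
            if st[j,4]<25: continue
            P=W[l==j]; t=P[P[:,2]>np.percentile(P[:,2],95)-4]
            print(n,name,st[j,4],c[j].round(),"min",P.min(0).round(),"max",P.max(0).round(),"top mean",t.mean(0).round(1),rect(t))
    # low plate: base z~12, collar z~80 near
    m=ok&(W[...,2]>74)&(W[...,2]<88)&(S<70)
    k,l,st,c=cv2.connectedComponentsWithStats(m.astype(np.uint8))
    for j in range(1,k):
        if st[j,4]>25:P=W[l==j];print(n,"z80",st[j,4],c[j].round(),P.mean(0).round(1),cv2.minEnclosingCircle(P[:,:2].astype(np.float32)))
    m=ok&(W[...,2]>7)&(W[...,2]<17)&(S<70)&(V>110)
    k,l,st,c=cv2.connectedComponentsWithStats(m.astype(np.uint8))
    for j in range(1,k):
        if st[j,4]>60:P=W[l==j];print(n,"z12",st[j,4],c[j].round(),P.mean(0).round(1),rect(P))
E
```

```text
scene yellow 245 [386. 226.] min [ 482. -270.    1.] max [ 646. -198.  110.] top mean [ 494.7 -261.9  107.2] ((499.19189453125, -259.34625244140625), (31.00209617614746, 18.35431671142578), 9.436097145080566)
scene red 277 [290. 216.] min [477. -64.  17.] max [511. -47.  63.] top mean [492.8 -55.3  60.6] ((494.3955078125, -54.017948150634766), (34.1795768737793, 16.62401008605957), 6.843438148498535)
scene wood 47 [220. 136.] min [622. 224.   1.] max [762. 343. 113.] top mean [628.5 227.8 107.1] ((628.4315795898438, 227.84584045410156), (6.309771537780762, 1.4812767505645752), 19.8021297454834)
scene wood 1649 [383. 252.] min [ 458. -294.   -0.] max [ 591. -199.   68.] top mean [ 490.7 -261.3   61.1] ((499.5345153808594, -258.5758361816406), (77.85546875, 65.31045532226562), 3.5739972591400146)
scene blue 33 [251. 202.] min [498.  43.  30.] max [508.  54.  44.] top mean [503.2  47.4  42.3] ((503.74871826171875, 47.87234115600586), (7.5195417404174805, 7.764004707336426), 16.776273727416992)
scene blue 181 [235. 211.] min [461.  40.  18.] max [479.  86.  45.] top mean [467.2  62.1  42
[... 2091 characters left out ...]
, 75.60533905029297), (11.932554244995117, 26.391115188598633), 1.3726853132247925)
side z80 255 [308. 238.] [485.9  67.3  79.9] ((484.33355712890625, 63.3452262878418), 25.980302810668945)
side z80 305 [119. 347.] [648.2 416.9  81.1] ((648.8614501953125, 414.35089111328125), 35.61752700805664)
side z80 178 [239. 389.] [454.3 432.9  80.9] ((456.8026428222656, 426.2359313964844), 17.87403678894043)
side z12 235 [390. 226.] [ 360.4 -135.7   11.8] ((363.4105529785156, -138.18386840820312), (61.57413864135742, 52.94501876831055), 32.484371185302734)
side z12 1030 [314. 265.] [476.   56.2  13. ] ((488.5343933105469, 19.979171752929688), (69.84030151367188, 206.64471435546875), 3.7799642086029053)
```

The rows are not in the units I measure in: shifts go in shares of 0.75 m and turns go in shares of 180 degrees. I convert before sending: 65 mm / 750 = 0.0867, -64 mm / 750 = -0.0853, 1.5 rad / 3.1416 = 0.4775.

Request:
nudge_tcp(increments=[{"pos":[0.0867, -0.0853, 0], "r":[0, 0, 0.4775]}, {"pos":[0.0867, -0.0853, 0], "r":[0, 0, 0.4775]}, {"pos":[0.0867, -0.0853, 0], "r":[0, 0, 0.4775]}, {"pos":[0.0867, -0.0853, 0], "r":[0, 0, 0.4775]}, {"pos":[0.0867, -0.0853, 0], "r":[0, 0, 0.4775]}], finger_gap=94)

```text
clock: 0.6
eef_pos: [485.7, 65.3, 185.2]
eef_rot: [-3.141, 0.0, 0.815]
wrist_force: [-0.5, -0.6, -0.2]
finger_gap: 93.7
finger_force: 0.0
```

```bash
python3 -c "
from cell import manip;print(manip.read_state()['joints'])"
```

```text
[ 5.88210411e-02  1.66334495e-01  1.68582358e+00 -3.56179102e-06
  1.28971340e+00  8.14462271e-01]
```

To row units: 0.75 rad / 3.1416 = 0.2387.

Request:
nudge_tcp(increments=[{"r":[0, 0, 0.2387]}, {"r":[0, 0, 0.2387]}, {"r":[0, 0, 0.2387]}, {"r":[0, 0, 0.2387]}, {"r":[0, 0, 0.2387]}])

```text
clock: 1.1
eef_pos: [485.8, 65.0, 185.0]
eef_rot: [3.142, 0.001, 0.065]
wrist_force: [0.5, 0.3, 0.3]
finger_gap: 94.0
finger_force: 0.0
```

Request:
nudge_tcp(increments=[{}, {}])

```text
clock: 1.3
eef_pos: [485.9, 65.0, 185.1]
eef_rot: [3.142, 0.0, 0.075]
wrist_force: [0.4, 0.7, -0.1]
finger_gap: 94.1
finger_force: 0.0
```

```bash
cat >> h.py <<'E'
def wrist(tag):
    s=manip.read_state();p,d=manip.camera("wrist");cv2.imwrite(f"pics/{tag}.png",p[...,::-1]);np.savez(tag+".npz",p=p,d=d)
    i=manip.camera_info("wrist");K=i["K"];v,u=np.mgrid[:400,:640]
    x=(u-K[0,2])/K[0,0];y=(v-K[1,2])/K[1,1];th=np.hypot(x,y)+1e-9
    t=np.tan(np.minimum(th,1.4))/th
    c=np.dstack([x*t*d,y*t*d,d])
    M=i["mount"];T=c@M[:3,:3].T+M[:3,3]
    R=Ro.from_euler("xyz",s["eef_rot"]).as_matrix()
    W=T@R.T+s["eef_pos"]
    h=cv2.cvtColor(p,cv2.COLOR_RGB2HSV).astype(int)
    return s,p,d,T,W,h
E
python3 - <<'E'
from h import *
s,p,d,T,W,h=wrist("w_sock")
print(s["eef_pos"],s["eef_rot"])
H,S,V=h[...,0],h[...,1],h[...,2]
near=np.hypot(W[...,0]-486,W[...,1]-65)<40
for lo,hi in ((75,85),):
    m=(d>0)&near&(W[...,2]>lo)&(W[...,2]<hi); P=W[m]; print(m.sum(),P.mean(0),cv2.minEnclosingCircle(P[:,:2].astype(np.float32)),rect(P), np.argwhere(m).mean(0))
m=(d>0)&(S>150)&((H<6)|(H>174))&(np.hypot(W[...,0]-494,W[...,1]+55)<50)
P=W[m];print("red",m.sum(),P.min(0),P.max(0));t=P[P[:,2]>56];print(rect(t))
m=(d>0)&(W[...,2]>6)&(W[...,2]<18)&(abs(W[...,0]-488)<60)&(abs(W[...,1]-20)<130)
P=W[m];print("base",m.sum(),P[:,2].mean(),rect(P))
E
```

```text
[485.88349316  64.97977429 185.06153942] [3.14155327e+00 4.19199455e-04 7.54345290e-02]
1126 [489.64592786  66.64751506  79.4243857 ] ((488.8528747558594, 66.7439193725586), 27.44057273864746) ((491.0543518066406, 63.91482925415039), (48.18748092651367, 49.34790802001953), 81.22269439697266) [188.21314387 316.81882771]
red 489 [480.91077882 -69.30902247  19.42459394] [515.82648193 -43.63892402  62.47988246]
((498.4269714355469, -51.36739730834961), (34.79573059082031, 12.416208267211914), 2.6329104900360107)
base 4967 12.044779745407174 ((493.296630859375, 19.614166259765625), (69.02122497558594, 204.87008666992188), 4.2075605392456055)
```

View pics/w_sock.png

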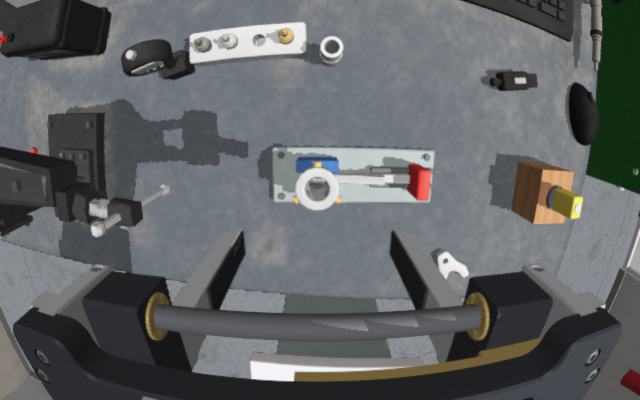

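To row units: 240 mm / 750 = 0.32, -10 mm / 750 = -0.0133.

Request:
nudge_tcp(increments=[{"pos":[-0.0133, 0.32, 0]}, {"pos":[-0.0133, 0.32, 0]}, {"pos":[-0.0133, 0.32, 0]}, {"pos":[-0.0133, 0.32, 0]}, {"pos":[-0.0133, 0.32, 0]}])

```text
clock: 1.85
eef_pos: [492.6, -177.7, 185.3]
eef_rot: [3.141, -0.0, 0.073]
wrist_force: [1.2, -0.2, -0.3]
finger_gap: 94.2
finger_force: 0.0
```

Request:
nudge_tcp(increments=[{"pos":[-0.004, 0.112, 0]}, {"pos":[-0.004, 0.112, 0]}, {"pos":[-0.004, 0.112, 0]}, {"pos":[-0.004, 0.112, 0]}])

```text
clock: 2.25
eef_pos: [495.7, -259.4, 184.9]
eef_rot: [-3.141, 0.001, 0.072]
wrist_force: [-0.5, -0.5, -0.8]
finger_gap: 94.3
finger_force: 0.0
```

```bash
python3 - <<'E'
from h import *
s,p,d,T,W,h=wrist("w_plug")
print(s["eef_pos"],s["eef_rot"],s["joints"])
H,S,V=h[...,0],h[...,1],h[...,2]
near=(np.hypot(W[...,0]-498,W[...,1]+259)<70)&(d>0)
m=near&(S>150)&(H>22)&(H<33)
P=W[m];print("yel",m.sum(),P.min(0),P.max(0),np.argwhere(m).mean(0));t=P[P[:,2]>104];print(t.mean(0),rect(t))
c=cv2.fitEllipse(np.zeros((5,1,2),np.float32)) if 0 else None
m=near&(H>6)&(H<20)&(S>90)&(W[...,2]>55)&(W[...,2]<65);P=W[m];print("stand",m.sum(),P[:,2].mean(),rect(P))
m=near&(W[...,2]>62.5)&(W[...,2]<71)&(S<110);P=W[m];print("flange",m.sum(),P.mean(0),cv2.minEnclosingCircle(P[:,:2].astype(np.float32)),rect(P))
E
```

```text
[ 495.68231775 -259.36473785  184.85727668] [-3.14104824e+00  5.47747346e-04  7.19361771e-02] [-5.47607255e-01  3.21751138e-01  1.49337725e+00  1.28980976e-04
  1.32722634e+00  9.51221890e-01]
yel 152 [ 491.87425454 -265.31182729   75.04729915] [ 515.8682312  -247.70211733  107.93717905] [178.01973684 315.97368421]
[ 510.61482526 -254.525441    106.14333847] ((506.6654052734375, -251.72105407714844), (12.51017951965332, 27.039325714111328), 58.35078430175781)
stand 2952 60.13631348024065 ((499.78729248046875, -258.11376953125), (75.14768981933594, 64.98797607421875), 3.755276918411255)
flange 276 [ 504.41411863 -259.14069827   66.054597  ] ((500.0018615722656, -258.8438415527344), 17.97527503967285) ((502.95513916015625, -258.5492858886719), (29.981502532958984, 34.12656784057617), 4.97044563293457)
```

View pics/w_plug.png

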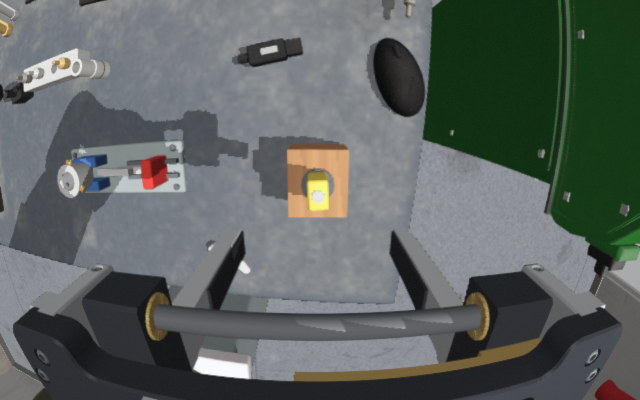

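```bash
cat >> h.py <<'E'
def fitc(P,r=None):
    from scipy.optimize import least_squares
    hull=cv2.convexHull(P[:,:2].astype(np.float32))[:,0]
    c0=hull.mean(0)
    f=(lambda q:np.hypot(*(hull-q[:2]).T)-q[2])
    s=least_squares(f,[*c0,r or 20],loss="soft_l1",f_scale=0.5).x
    return s.round(2)
E
python3 - <<'E'
from h import *
def load(tag,pos,rot):
    f=np.load(tag+".npz")
    class C:pass
    real=manip.camera; rs=manip.read_state
    i=manip.camera_info("wrist");K=i["K"];d=f["d"];v,u=np.mgrid[:400,:640]
    x=(u-K[0,2])/K[0,0];y=(v-K[1,2])/K[1,1];th=np.hypot(x,y)+1e-9;t=np.tan(np.minimum(th,1.4))/th
    M=i["mount"];T=np.dstack([x*t*d,y*t*d,d])@M[:3,:3].T+M[:3,3]
    return f["p"],d,T@Ro.from_euler("xyz",rot).as_matrix().T+pos
p,d,W=load("w_sock",[485.88,64.98,185.06],[np.pi,0,.0745])
for lo,hi in ((77,82),(78,81)):
    m=(d>0)&(np.hypot(W[...,0]-490,W[...,1]-65)<32)&(W[...,2]>lo)&(W[...,2]<hi);print("collar",m.sum(),fitc(W[m],23), W[m].mean(0))
for n,e in (("scene",0),("side",0)):
    f=np.load(n+"0.npz");Wf=world(n,f["d"]);m=(f["d"]>0)&(np.hypot(Wf[...,0]-486,Wf[...,1]-65)<32)&(Wf[...,2]>77)&(Wf[...,2]<83);print(n,fitc(Wf[m],23))
    m=(f["d"]>0)&(np.hypot(Wf[...,0]-497,Wf[...,1]+259)<22)&(Wf[...,2]>100);print(n,"head",m.sum(),rect(Wf[m]))
p,d,W=load("w_plug",[495.68,-259.36,184.9],[np.pi,0,.0745])
m=(d>0)&(np.hypot(W[...,0]-500,W[...,1]+259)<25)&(W[...,2]>64)&(W[...,2]<68.5);print("flange",m.sum(),fitc(W[m],18))
m=(d>0)&(np.hypot(W[...,0]-500,W[...,1]+259)<30)&(W[...,2]>103)&(W[...,2]<112);print("headtop",m.sum(),W[m].mean(0),rect(W[m]))
m=(d>0)&(np.hypot(W[...,0]-500,W[...,1]+259)<30)&(W[...,2]>72)&(W[...,2]<120);print("head",m.sum(),rect(W[m]))
E
```

```text
collar 1007 [489.21  66.8   22.45] [489.68698387  66.52421323  79.82139256]
collar 907 [489.22  66.58  22.23] [489.50661609  66.43314076  79.78853637]
scene [486.92  66.58  22.84]
scene head 158 ((498.3604736328125, -258.8183898925781), (31.497840881347656, 20.286243438720703), 4.008134365081787)
side [486.65  66.45  22.75]
side head 79 ((495.313720703125, -257.3944396972656), (29.34610939025879, 23.276939392089844), 2.7799270153045654)
flange 282 [ 500.13 -258.9    17.81]
headtop 665 [ 500.87161851 -258.6182981   108.03081053] ((500.04534912109375, -258.78009033203125), (30.210851669311523, 19.9495792388916), 6.708066463470459)
head 784 ((500.1728820800781, -258.777587890625), (30.362470626831055, 20.08540916442871), 6.222829341888428)
```

To row units: 114 mm / 750 = 0.152, 105 mm / 750 = 0.14, -0.04 rad / 3.1416 = -0.0127.

Request:
nudge_tcp(increments=[{"pos":[0.0027, 0, 0.0533], "r":[0, 0, -0.0127]}, {"pos":[0.0027, 0, 0.1067], "r":[0, 0, -0.0127]}, {"pos":[0.0027, 0, 0.14], "r":[0, 0, -0.0127]}, {"pos":[0.0027, 0, 0.152], "r":[0, 0, -0.0127]}, {"pos":[0.0027, 0, 0.152], "r":[0, 0, -0.0127]}], finger_gap=45)

```text
clock: 2.8
eef_pos: [497.9, -258.0, 71.0]
eef_rot: [-3.141, 0.001, 0.113]
wrist_force: [0.3, 0.4, 0.1]
finger_gap: 57.5
finger_force: 0.0
```

Request:
nudge_tcp(increments=[{}, {}, {}, {}], finger_gap=10, squeeze=40)

```text
clock: 3.2
eef_pos: [498.2, -259.1, 71.9]
eef_rot: [3.141, -0.001, 0.111]
wrist_force: [0.4, -0.1, 0.7]
finger_gap: 26.0
finger_force: 0.0
```

Request:
nudge_tcp(increments=[{}, {}], finger_gap=10, squeeze=40)

```text
clock: 3.4
eef_pos: [498.1, -259.1, 71.6]
eef_rot: [3.141, -0.0, 0.111]
wrist_force: [-0.7, -0.9, 3.1]
finger_gap: 19.6
finger_force: 40.0
```

To row units: -95 mm / 750 = -0.1267, -90 mm / 750 = -0.12.

Request:
nudge_tcp(increments=[{"pos":[0, 0, -0.04]}, {"pos":[0, 0, -0.0933]}, {"pos":[0, 0, -0.12]}, {"pos":[0, -0.0267, -0.1267]}, {"pos":[0.0067, -0.0867, -0.1267]}])

```text
clock: 3.9
eef_pos: [495.2, -194.2, 166.0]
eef_rot: [3.141, -0.0, 0.108]
wrist_force: [0.8, 1.7, -2.1]
finger_gap: 19.7
finger_force: 40.0
```

Request:
nudge_tcp(increments=[{"pos":[0.004, -0.06, 0]}, {"pos":[0.0093, -0.12, 0]}, {"pos":[0.0133, -0.18, 0]}, {"pos":[0.0187, -0.24, 0]}, {"pos":[0.0227, -0.2933, 0]}])

```text
clock: 4.4
eef_pos: [486.8, 29.4, 165.2]
eef_rot: [-3.141, 0.002, 0.111]
wrist_force: [0.9, 0.6, -2.3]
finger_gap: 19.8
finger_force: 40.0
```

Request:
nudge_tcp(increments=[{"pos":[0.0027, -0.04, 0]}, {"pos":[0.0043, -0.0529, 0]}, {"pos":[0.0043, -0.0529, 0]}, {"pos":[0.0043, -0.0529, 0]}])

```text
clock: 4.8
eef_pos: [486.8, 66.0, 165.7]
eef_rot: [3.141, 0.001, 0.111]
wrist_force: [0.8, -0.8, -1.9]
finger_gap: 19.7
finger_force: 40.0
```

Request:
nudge_tcp(increments=[{"pos":[0, 0, 0.0267]}, {"pos":[0, 0, 0.04]}, {"pos":[0, 0, 0.0467]}, {"pos":[0, 0, 0.0533]}, {"pos":[0, 0, 0.0533]}])

```text
clock: 5.3
eef_pos: [487.0, 66.3, 125.9]
eef_rot: [-3.142, 0.001, 0.11]
wrist_force: [0.6, 0.5, -2.5]
finger_gap: 19.3
finger_force: 40.0
```

Request:
nudge_tcp(increments=[{"pos":[0, 0, 0.0067]}, {"pos":[0, 0, 0.0133]}, {"pos":[0, 0, 0.02]}, {"pos":[0, 0, 0.024]}, {"pos":[0, 0, 0.024]}])

```text
clock: 5.8
eef_pos: [486.9, 66.5, 107.8]
eef_rot: [3.141, 0.001, 0.111]
wrist_force: [0.4, -1.1, -2.7]
finger_gap: 19.8
finger_force: 40.0
```

```bash
python3 -c "
from h import *
p,d=manip.camera('scene');cv2.imwrite('pics/s1.png',cv2.resize(p[140:240,170:330,::-1],None,fx=5,fy=5))"
```

```text
(no output)
```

View pics/s1.png

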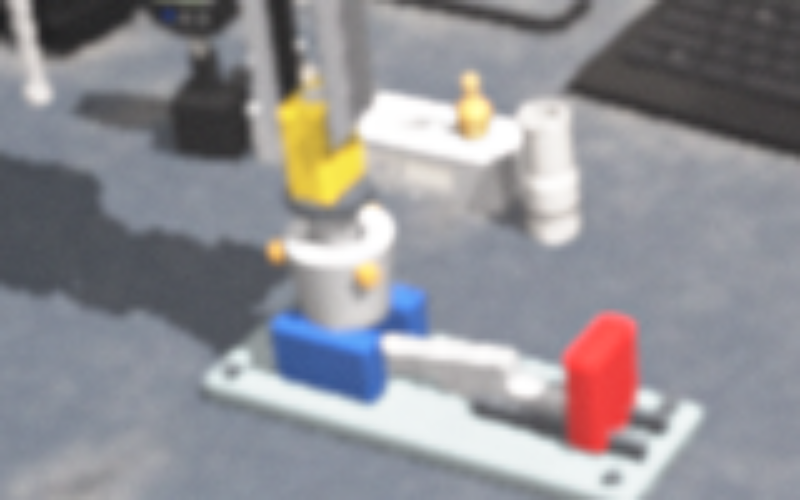

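The picture shows the plug's cone inside the collar (flange above the mouth at about (340,205) of the crop), free of contact. I now lower it onto the plate.

To row units: 5.5 mm / 750 = 0.0073, 5 mm / 750 = 0.0067.

Request:
nudge_tcp(increments=[{"pos":[0, 0, 0.0027]}, {"pos":[0, 0, 0.0053]}, {"pos":[0, 0, 0.0067]}, {"pos":[0, 0, 0.0073]}, {"pos":[0, 0, 0.0073]}])

```text
clock: 6.35
eef_pos: [487.1, 66.5, 102.7]
eef_rot: [3.141, -0.0, 0.111]
wrist_force: [1.7, -1.2, -3.2]
finger_gap: 19.8
finger_force: 40.0
```

Request:
nudge_tcp(increments=[{"pos":[0, 0, 0.0007]}, {"pos":[0, 0, 0.0013]}, {"pos":[0, 0, 0.0013]}])

```text
clock: 6.65
eef_pos: [487.4, 66.5, 102.4]
eef_rot: [3.141, -0.001, 0.111]
wrist_force: [0.1, -1.3, 5.1]
finger_gap: 19.5
finger_force: 40.0
```

To row units: -0.2 rad / 3.1416 = -0.0637.

Request:
nudge_tcp(increments=[{"r":[0, 0, -0.0159]}, {"r":[0, 0, -0.0318]}, {"r":[0, 0, -0.0477]}, {"r":[0, 0, -0.0637]}, {"r":[0, 0, -0.0637]}])

```text
clock: 7.15
eef_pos: [487.5, 66.5, 102.3]
eef_rot: [3.141, -0.001, 0.312]
wrist_force: [-0.1, -1.2, 5.7]
finger_gap: 19.4
finger_force: 40.0
```

To row units: -0.15 rad / 3.1416 = -0.0477.

Request:
nudge_tcp(increments=[{"r":[0, 0, -0.0159]}, {"r":[0, 0, -0.0318]}, {"r":[0, 0, -0.0477]}, {"r":[0, 0, -0.0477]}])

```text
clock: 7.55
eef_pos: [487.5, 66.5, 102.3]
eef_rot: [3.141, -0.001, 0.461]
wrist_force: [0.8, -1.1, 5.1]
finger_gap: 19.4
finger_force: 40.0
```

Request:
nudge_tcp(increments=[{}])

```text
clock: 7.65
eef_pos: [487.5, 66.5, 102.3]
eef_rot: [3.141, -0.001, 0.459]
wrist_force: [0.8, -2.3, 6.4]
finger_gap: 19.4
finger_force: 40.0
```

To row units: -0.15 rad / 3.1416 = -0.0477.

Request:
nudge_tcp(increments=[{"r":[0, 0, -0.0159]}, {"r":[0, 0, -0.0318]}, {"r":[0, 0, -0.0477]}, {"r":[0, 0, -0.0477]}])

```text
clock: 8.05
eef_pos: [487.6, 66.5, 102.3]
eef_rot: [3.141, -0.001, 0.611]
wrist_force: [1.4, -3.0, 5.8]
finger_gap: 19.6
finger_force: 40.0
```

```bash
python3 -c "
from cell import manip;print(manip.read_state()['moment'])"
```

```text
[-0.39227387 -0.1730867  -0.00464028]
```

To row units: -0.15 rad / 3.1416 = -0.0477.

Request:
nudge_tcp(increments=[{"r":[0, 0, -0.0159]}, {"r":[0, 0, -0.0318]}, {"r":[0, 0, -0.0477]}, {"r":[0, 0, -0.0477]}])

```text
clock: 8.45
eef_pos: [487.6, 66.5, 102.3]
eef_rot: [3.141, -0.001, 0.761]
wrist_force: [1.4, -2.2, 4.8]
finger_gap: 19.5
finger_force: 40.0
```

To row units: -0.15 rad / 3.1416 = -0.0477.

Request:
nudge_tcp(increments=[{"r":[0, 0, -0.0159]}, {"r":[0, 0, -0.0318]}, {"r":[0, 0, -0.0477]}, {"r":[0, 0, -0.0477]}])

```text
clock: 8.85
eef_pos: [487.6, 66.4, 102.3]
eef_rot: [3.14, -0.001, 0.91]
wrist_force: [1.5, -2.7, 5.6]
finger_gap: 19.6
finger_force: 40.0
```

To row units: -0.15 rad / 3.1416 = -0.0477.

Request:
nudge_tcp(increments=[{"r":[0, 0, -0.0159]}, {"r":[0, 0, -0.0318]}, {"r":[0, 0, -0.0477]}, {"r":[0, 0, -0.0477]}])

```text
clock: 9.25
eef_pos: [487.5, 66.4, 102.2]
eef_rot: [3.14, -0.0, 1.06]
wrist_force: [1.2, -2.7, 6.1]
finger_gap: 19.9
finger_force: 40.0
```

To row units: -0.15 rad / 3.1416 = -0.0477.

Request:
nudge_tcp(increments=[{"r":[0, 0, -0.0159]}, {"r":[0, 0, -0.0318]}, {"r":[0, 0, -0.0477]}, {"r":[0, 0, -0.0477]}])

```text
clock: 9.65
eef_pos: [487.5, 66.4, 102.1]
eef_rot: [3.141, -0.0, 1.209]
wrist_force: [2.1, -2.8, 3.5]
finger_gap: 19.5
finger_force: 40.0
```

To row units: -0.15 rad / 3.1416 = -0.0477.

Request:
nudge_tcp(increments=[{"r":[0, 0, -0.0159]}, {"r":[0, 0, -0.0318]}, {"r":[0, 0, -0.0477]}, {"r":[0, 0, -0.0477]}])

```text
clock: 10.05
eef_pos: [487.4, 66.3, 101.8]
eef_rot: [3.141, 0.0, 1.359]
wrist_force: [4.1, -3.4, 1.9]
finger_gap: 19.7
finger_force: 40.0
```

To row units: -0.15 rad / 3.1416 = -0.0477.

Request:
nudge_tcp(increments=[{"r":[0, 0, -0.0159]}, {"r":[0, 0, -0.0318]}, {"r":[0, 0, -0.0477]}, {"r":[0, 0, -0.0477]}])

```text
clock: 10.45
eef_pos: [487.1, 66.4, 101.4]
eef_rot: [-3.142, 0.0, 1.509]
wrist_force: [4.3, -3.8, -1.2]
finger_gap: 19.7
finger_force: 40.0
```

To row units: -0.15 rad / 3.1416 = -0.0477.

Request:
nudge_tcp(increments=[{"r":[0, 0, -0.0159]}, {"r":[0, 0, -0.0318]}, {"r":[0, 0, -0.0477]}, {"r":[0, 0, -0.0477]}])

```text
clock: 10.85
eef_pos: [487.2, 66.4, 101.5]
eef_rot: [3.141, 0.0, 1.659]
wrist_force: [4.0, -3.0, -1.6]
finger_gap: 20.1
finger_force: 40.0
```

To row units: 0.5 mm / 750 = 0.0007, 0.15 rad / 3.1416 = 0.0477.

Request:
nudge_tcp(increments=[{"r":[0, 0, 0.0223]}, {"r":[0, 0, 0.0414]}, {"pos":[0, 0, 0.0007], "r":[0, 0, 0.0477]}, {"pos":[0, 0, 0.0007], "r":[0, 0, 0.0477]}])

```text
clock: 11.25
eef_pos: [486.9, 66.4, 100.9]
eef_rot: [-3.141, 0.0, 1.51]
wrist_force: [3.2, -4.3, -2.1]
finger_gap: 19.6
finger_force: 40.0
```

```bash
python3 -c "
from cell import manip
for i in range(1):print(manip.read_state()['moment'])"
```

```text
[-1.04589054 -0.67650609  0.03601065]
```

To row units: 1.5 mm / 750 = 0.002, 1 mm / 750 = 0.0013.

Request:
nudge_tcp(increments=[{"pos":[0, 0, 0.0007]}, {"pos":[0, 0, 0.0013]}, {"pos":[0, 0, 0.002]}, {"pos":[0, 0, 0.002]}])

```text
clock: 11.65
eef_pos: [487.0, 66.5, 99.6]
eef_rot: [-3.141, 0.0, 1.511]
wrist_force: [2.9, -4.8, -0.9]
finger_gap: 19.5
finger_force: 40.0
```

```bash
python3 -c "
from cell import manip
for i in range(1):print(manip.read_state()['moment'])"
```

```text
[-1.15183336 -0.48230172 -0.01669806]
```

To row units: 2.5 mm / 750 = 0.0033, 2 mm / 750 = 0.0027.

Request:
nudge_tcp(increments=[{"pos":[-0.0003, 0.0001, 0.0007]}, {"pos":[-0.0005, 0.0003, 0.0013]}, {"pos":[-0.0005, 0.0003, 0.0027]}, {"pos":[-0.0005, 0.0003, 0.0033]}, {"pos":[-0.0005, 0.0003, 0.0033]}])

```text
clock: 12.15
eef_pos: [487.2, 66.1, 97.1]
eef_rot: [-3.142, -0.0, 1.511]
wrist_force: [2.9, -4.5, -1.7]
finger_gap: 19.8
finger_force: 40.0
```

```bash
python3 -c "
from cell import manip
for i in range(1):print(manip.read_state()['moment'])"
```

```text
[-0.90465637 -0.53930635  0.0313249 ]
```

To row units: 3 mm / 750 = 0.004, 2 mm / 750 = 0.0027.

Request:
nudge_tcp(increments=[{"pos":[-0.0004, 0.0003, 0.0013]}, {"pos":[-0.0004, 0.0003, 0.0027]}, {"pos":[-0.0004, 0.0003, 0.004]}, {"pos":[-0.0004, 0.0003, 0.004]}])

```text
clock: 12.55
eef_pos: [487.5, 65.8, 94.1]
eef_rot: [3.141, -0.0, 1.511]
wrist_force: [3.4, -2.5, -0.6]
finger_gap: 19.9
finger_force: 40.0
```

```bash
python3 -c "
from cell import manip
for i in range(1):print(manip.read_state()['moment'])"
```

```text
[-0.65939729 -0.82715539 -0.00085826]
```

Request:
nudge_tcp(increments=[{"pos":[-0.0001, 0.0003, 0.0009]}, {"pos":[-0.0001, 0.0003, 0.0019]}, {"pos":[-0.0001, 0.0003, 0.0027]}, {"pos":[-0.0001, 0.0003, 0.0027]}])

```text
clock: 12.95
eef_pos: [487.7, 65.7, 92.1]
eef_rot: [3.142, -0.0, 1.511]
wrist_force: [3.6, -3.1, 1.2]
finger_gap: 19.7
finger_force: 40.0
```

Request:
nudge_tcp(increments=[{"pos":[0, 0, 0.0007]}, {"pos":[0, 0, 0.0013]}, {"pos":[0, 0, 0.0013]}])

```text
clock: 13.25
eef_pos: [487.8, 65.7, 91.6]
eef_rot: [3.141, 0.0, 1.511]
wrist_force: [2.0, -3.9, 6.7]
finger_gap: 19.8
finger_force: 40.0
```

To row units: 0.6 mm / 750 = 0.0008, 0.3 mm / 750 = 0.0004.

Request:
nudge_tcp(increments=[{"pos":[0, 0, 0.0004]}, {"pos":[0, 0, 0.0008]}, {"pos":[0, 0, 0.0008]}])

```text
clock: 13.55
eef_pos: [487.9, 65.6, 91.5]
eef_rot: [3.141, 0.0, 1.511]
wrist_force: [-0.5, -4.3, 12.7]
finger_gap: 19.3
finger_force: 40.0
```

To row units: 0.3 mm / 750 = 0.0004.

Request:
nudge_tcp(increments=[{"pos":[0, 0, 0.0004]}, {"pos":[0, 0, 0.0004]}])

```text
clock: 13.75
eef_pos: [488.0, 65.6, 91.5]
eef_rot: [3.141, 0.0, 1.511]
wrist_force: [-2.5, -4.7, 16.5]
finger_gap: 19.6
finger_force: 40.0
```

```bash
python3 - <<'E'
from h import *
print(manip.read_state()['moment'])
p,d=manip.camera('scene');a=cv2.resize(p[150:210,200:280,::-1],(400,300),interpolation=cv2.INTER_CUBIC)
W=world('scene',d)
m=(d>0)&(np.hypot(W[...,0]-487,W[...,1]-66)<22)
h=cv2.cvtColor(p,cv2.COLOR_RGB2HSV).astype(int)
y=m&(h[...,0]>22)&(h[...,0]<33)&(h[...,1]>150);print("head z",W[y][:,2].max(),np.percentile(W[y][:,2],[1,50,98]))
p,d=manip.camera('side');b=cv2.resize(p[205:265,270:350,::-1],(400,300),interpolation=cv2.INTER_CUBIC)
W=world('side',d);m=(d>0)&(np.hypot(W[...,0]-487,W[...,1]-66)<22)
h=cv2.cvtColor(p,cv2.COLOR_RGB2HSV).astype(int)
y=m&(h[...,0]>22)&(h[...,0]<33)&(h[...,1]>150);print("head z",W[y][:,2].max(),np.percentile(W[y][:,2],[1,50,98]))
cv2.imwrite('pics/home.png',np.hstack([a,b]))
E
```

```text
[-0.8752746   0.70856961  0.03253359]
head z 130.12785605348023 [ 90.45523019 103.55336697 128.81357683]
head z 133.42830265598445 [ 89.18700205 111.89779258 130.3707083 ]
```

View pics/home.png

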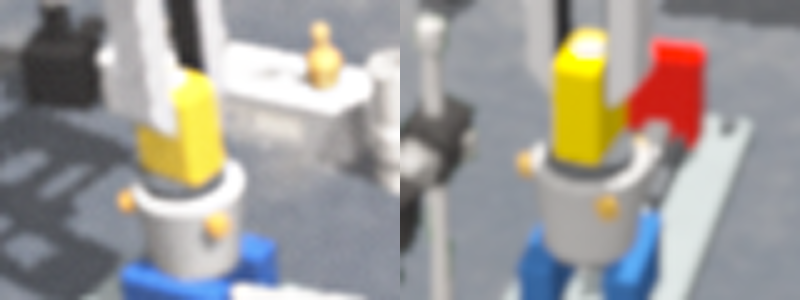

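To row units: -0.5 mm / 750 = -0.0007, -0.2 mm / 750 = -0.0003.

Request:
nudge_tcp(increments=[{"pos":[-0.0003, -0.0001, 0]}, {"pos":[-0.0007, -0.0003, 0]}, {"pos":[-0.0007, -0.0003, 0]}])

```text
clock: 14.15
eef_pos: [487.9, 65.5, 91.5]
eef_rot: [3.14, -0.001, 1.511]
wrist_force: [-0.6, -1.9, 15.4]
finger_gap: 19.7
finger_force: 40.0
```

```bash
python3 -c "
from cell import manip
print(manip.read_state()['eef_pos'],manip.read_state()['wrist_force'],manip.read_state()['moment'])"
```

```text
[487.9151801   65.48837189  91.51071347] [-0.5528518  -1.87314772 15.37756169] [-0.24013018  0.3646237  -0.02868445]
```

To row units: -1 mm / 750 = -0.0013.

Request:
nudge_tcp(increments=[{"pos":[0, 0, -0.0013]}, {"pos":[0, 0, -0.0013]}])

```text
clock: 14.35
eef_pos: [487.7, 65.4, 91.6]
eef_rot: [3.141, -0.0, 1.511]
wrist_force: [3.3, -1.0, 5.8]
finger_gap: 19.7
finger_force: 40.0
```

Request:
nudge_tcp(increments=[{}, {}, {}, {}], finger_gap=44)

```text
clock: 14.75
eef_pos: [487.1, 65.3, 91.0]
eef_rot: [-3.141, -0.0, 1.511]
wrist_force: [0.3, 0.7, -0.8]
finger_gap: 43.3
finger_force: 0.0
```

Request:
nudge_tcp(increments=[{}, {"pos":[0, 0, -0.0267]}, {"pos":[0, 0, -0.0667]}, {"pos":[0, 0, -0.0933]}, {"pos":[0, 0, -0.1067]}])

```text
clock: 15.25
eef_pos: [487.9, 65.3, 173.0]
eef_rot: [3.139, -0.0, 1.511]
wrist_force: [0.3, 0.2, 0.3]
finger_gap: 43.8
finger_force: 0.0
```

To row units: -146 mm / 750 = -0.1947, 19.5 mm / 750 = 0.026, -0.135 rad / 3.1416 = -0.043.

Request:
nudge_tcp(increments=[{"pos":[-0.06, 0.0067, 0], "r":[0, 0, -0.0159]}, {"pos":[-0.12, 0.0147, 0], "r":[0, 0, -0.0318]}, {"pos":[-0.1733, 0.0227, 0], "r":[0, 0, -0.043]}, {"pos":[-0.1947, 0.026, 0], "r":[0, 0, -0.043]}, {"pos":[-0.1947, 0.026, 0], "r":[0, 0, -0.043]}], finger_gap=0, squeeze=20)

```text
clock: 15.75
eef_pos: [497.8, -83.4, 170.6]
eef_rot: [-3.14, -0.0, 1.643]
wrist_force: [0.1, 0.6, 0.6]
finger_gap: 7.0
finger_force: 0.0
```

```bash
python3 - <<'E'
from h import *
s,p,d,T,W,h=wrist("w3");print(s["eef_pos"],s["eef_rot"])
H,S=h[...,0],h[...,1]
y=(d>0)&(S>150)&(H>22)&(H<33)&(np.hypot(W[...,0]-487,W[...,1]-66)<40);print("yel",y.sum(),np.percentile(W[y],[2,98],axis=0),rect(W[y&(W[...,2]>120)]))
m=(d>0)&(S>150)&((H<6)|(H>174))&(np.hypot(W[...,0]-494,W[...,1]+55)<50)
print("red",rect(W[m&(W[...,2]>55)]),W[m][:,2].max())
m=(d>0)&(W[...,2]>77.5)&(W[...,2]<82)&(np.hypot(W[...,0]-488,W[...,1]-66)<30);print("collar",fitc(W[m],23))
m=(d>0)&(W[...,2]>83)&(W[...,2]<89)&(S<120)&(np.hypot(W[...,0]-488,W[...,1]-66)<25);print("flange z",m.sum(),np.median(W[m][:,2]) if m.any() else 0)
for n in ("side","scene"):
    pp,d2=manip.camera(n);W2=world(n,d2);m=(d2>0)&(np.hypot(W2[...,0]-487,W2[...,1]-66)<22)&(W2[...,2]>123)
    print(n,np.median(W2[m][:,2]),rect(W2[m])); m=(d2>0)&(np.hypot(W2[...,0]-487,W2[...,1]-66)<19)&(W2[...,2]>76)&(W2[...,2]<95)
    hh=cv2.cvtColor(pp,cv2.COLOR_RGB2HSV); m&=hh[...,1]<90;print(np.percentile(W2[m][:,2],[5,25,50,75,95]))
E
```

```text
[497.81496211 -83.39884552 170.56266419] [-3.14045228e+00 -2.52240485e-04  1.64299668e+00]
yel 716 [[479.33020751  50.4129592  102.54376372]
 [497.92735978  79.18161002 129.55496169]] ((488.7605285644531, 65.43429565429688), (29.663667678833008, 19.083026885986328), 84.75566864013672)
red ((496.95947265625, -52.930137634277344), (32.5981559753418, 14.722413063049316), 3.88861346244812) 62.915076881220045
collar [489.14  66.69  22.7 ]
flange z 347 86.19780939613146
side 128.97605547939696 ((484.4964599609375, 66.35668182373047), (31.453838348388672, 19.048023223876953), 84.13456726074219)
[80.45316418 82.2603386  85.27026446 87.50317429 88.55713453]
scene 128.4795971844751 ((486.450927734375, 65.54073333740234), (31.19049644470215, 19.794580459594727), 82.7774658203125)
[80.52381272 81.6695034  84.45668126 86.72893871 88.38308282]
```

Request:
nudge_tcp(increments=[{"pos":[0, 0, 0.0533]}, {"pos":[0, 0, 0.1133]}, {"pos":[0, 0, 0.16]}, {"pos":[0, 0, 0.184]}, {"pos":[0, 0, 0.184]}])

```text
clock: 16.4
eef_pos: [496.6, -80.2, 31.1]
eef_rot: [-3.137, -0.001, 1.647]
wrist_force: [1.0, -0.2, 0.0]
finger_gap: 0.6
finger_force: 0.0
```

Request:
nudge_tcp(increments=[{"pos":[0.004, 0, 0]}, {"pos":[0.008, 0, 0]}, {"pos":[0.0107, 0, 0]}, {"pos":[0.012, 0, 0]}])

```text
clock: 16.8
eef_pos: [497.9, -72.4, 34.2]
eef_rot: [3.14, 0.0, 1.646]
wrist_force: [0.1, -0.3, 0.0]
finger_gap: 0.2
finger_force: 0.0
```

To row units: 4 mm / 750 = 0.0053, 3 mm / 750 = 0.004.

Request:
nudge_tcp(increments=[{"pos":[0.0013, 0, 0]}, {"pos":[0.0027, 0, 0]}, {"pos":[0.004, 0, 0]}, {"pos":[0.0053, 0, 0]}])

```text
clock: 17.2
eef_pos: [497.2, -68.8, 33.4]
eef_rot: [3.141, 0.0, 1.646]
wrist_force: [0.7, -1.0, 1.2]
finger_gap: 0.4
finger_force: 0.9
```

To row units: 10 mm / 750 = 0.0133, 8 mm / 750 = 0.0107.

Request:
nudge_tcp(increments=[{"pos":[0.0027, 0, 0]}, {"pos":[0.0053, 0, 0]}, {"pos":[0.008, 0, 0]}, {"pos":[0.0107, 0, 0]}, {"pos":[0.0133, 0, 0]}])

```text
clock: 17.7
eef_pos: [496.4, -58.6, 33.4]
eef_rot: [3.141, 0.0, 1.646]
wrist_force: [1.2, -1.4, -0.2]
finger_gap: 0.2
finger_force: 1.0
```

To row units: 5 mm / 750 = 0.0067, 4 mm / 750 = 0.0053.

Request:
nudge_tcp(increments=[{"pos":[0.0013, 0, 0]}, {"pos":[0.0027, 0, 0]}, {"pos":[0.004, 0, 0]}, {"pos":[0.0053, 0, 0]}, {"pos":[0.0067, 0, 0]}])

```text
clock: 18.2
eef_pos: [496.0, -53.8, 33.3]
eef_rot: [3.142, 0.0, 1.646]
wrist_force: [1.6, -3.4, -0.2]
finger_gap: 0.4
finger_force: 1.5
```

The rows are not in the units I measure in: shifts go in shares of 0.75 m and turns go in shares of 180 degrees. I convert before sending: 5 mm / 750 = 0.0067, 4 mm / 750 = 0.0053.

Request:
nudge_tcp(increments=[{"pos":[0.0013, 0, 0]}, {"pos":[0.0027, 0, 0]}, {"pos":[0.004, 0, 0]}, {"pos":[0.0053, 0, 0]}, {"pos":[0.0067, 0, 0]}])

```text
clock: 18.7
eef_pos: [495.7, -49.3, 33.4]
eef_rot: [3.141, 0.001, 1.646]
wrist_force: [1.3, -8.5, -0.8]
finger_gap: 0.8
finger_force: 4.4
```

To row units: 5 mm / 750 = 0.0067, 4 mm / 750 = 0.0053.

Request:
nudge_tcp(increments=[{"pos":[0.0013, 0, 0]}, {"pos":[0.0027, 0, 0]}, {"pos":[0.004, 0, 0]}, {"pos":[0.0053, 0, 0]}, {"pos":[0.0067, 0, 0]}])

```text
clock: 19.2
eef_pos: [495.4, -44.5, 33.4]
eef_rot: [3.141, 0.001, 1.646]
wrist_force: [2.6, -9.4, -0.9]
finger_gap: 0.9
finger_force: 4.8
```

To row units: 5 mm / 750 = 0.0067, 4 mm / 750 = 0.0053.

Request:
nudge_tcp(increments=[{"pos":[0.0013, 0, 0]}, {"pos":[0.0027, 0, 0]}, {"pos":[0.004, 0, 0]}, {"pos":[0.0053, 0, 0]}, {"pos":[0.0067, 0, 0]}], finger_gap=0, squeeze=40)

```text
clock: 19.7
eef_pos: [495.0, -39.5, 33.4]
eef_rot: [3.141, 0.001, 1.646]
wrist_force: [2.2, -8.3, -0.1]
finger_gap: 0.6
finger_force: 4.5
```

To row units: 5 mm / 750 = 0.0067, 4 mm / 750 = 0.0053.

Request:
nudge_tcp(increments=[{"pos":[0.0013, 0, 0]}, {"pos":[0.0027, 0, 0]}, {"pos":[0.004, 0, 0]}, {"pos":[0.0053, 0, 0]}, {"pos":[0.0067, 0, 0]}])

```text
clock: 20.2
eef_pos: [494.7, -34.4, 33.4]
eef_rot: [3.141, 0.001, 1.646]
wrist_force: [2.6, -8.3, -0.8]
finger_gap: 0.2
finger_force: 4.3
```

To row units: 5 mm / 750 = 0.0067, 4 mm / 750 = 0.0053.

Request:
nudge_tcp(increments=[{"pos":[0.0013, 0, 0]}, {"pos":[0.0027, 0, 0]}, {"pos":[0.004, 0, 0]}, {"pos":[0.0053, 0, 0]}, {"pos":[0.0067, 0, 0]}])

```text
clock: 20.7
eef_pos: [494.3, -29.3, 33.3]
eef_rot: [3.141, 0.001, 1.646]
wrist_force: [2.1, -6.8, -0.8]
finger_gap: 0.4
finger_force: 3.9
```

To row units: 5 mm / 750 = 0.0067, 4 mm / 750 = 0.0053.

Request:
nudge_tcp(increments=[{"pos":[0.0013, 0, 0]}, {"pos":[0.0027, 0, 0]}, {"pos":[0.004, 0, 0]}, {"pos":[0.0053, 0, 0]}, {"pos":[0.0067, 0, 0]}])

```text
clock: 21.2
eef_pos: [493.9, -24.3, 33.3]
eef_rot: [3.141, 0.001, 1.646]
wrist_force: [4.2, -7.0, -0.9]
finger_gap: 0.5
finger_force: 3.7
```

Near the end stop, so I use small steps and watch for the force rise.

To row units: 3 mm / 750 = 0.004, 2 mm / 750 = 0.0027.

Request:
nudge_tcp(increments=[{"pos":[0.0013, 0, 0]}, {"pos":[0.0027, 0, 0]}, {"pos":[0.004, 0, 0]}, {"pos":[0.004, 0, 0]}])

```text
clock: 21.6
eef_pos: [493.8, -21.7, 33.4]
eef_rot: [3.141, 0.002, 1.646]
wrist_force: [2.1, -11.2, -1.2]
finger_gap: 0.2
finger_force: 5.5
```

To row units: 1 mm / 750 = 0.0013, 0.5 mm / 750 = 0.0007.

Request:
nudge_tcp(increments=[{"pos":[0.0007, 0, 0]}, {"pos":[0.0013, 0, 0]}, {"pos":[0.0013, 0, 0]}])

```text
clock: 21.9
eef_pos: [493.7, -21.6, 33.4]
eef_rot: [3.141, 0.003, 1.646]
wrist_force: [2.5, -18.2, -2.8]
finger_gap: 0.1
finger_force: 9.1
```

To row units: 0.8 mm / 750 = 0.0011, 0.5 mm / 750 = 0.0007.

Request:
nudge_tcp(increments=[{"pos":[0.0007, 0, 0]}, {"pos":[0.0011, 0, 0]}, {"pos":[0.0011, 0, 0]}])

```text
clock: 22.2
eef_pos: [493.8, -21.5, 33.4]
eef_rot: [3.141, 0.004, 1.646]
wrist_force: [2.4, -24.2, -2.9]
finger_gap: 0.1
finger_force: 12.0
```

To row units: -75 mm / 750 = -0.1, -40 mm / 750 = -0.0533.

Request:
nudge_tcp(increments=[{"pos":[-0.004, 0, 0]}, {"pos":[-0.02, 0, 0]}, {"pos":[-0.04, 0, 0]}, {"pos":[-0.0533, 0, -0.04]}, {"pos":[-0.0533, 0, -0.1]}])

```text
clock: 22.7
eef_pos: [495.0, -60.4, 107.4]
eef_rot: [-3.137, -0.002, 1.644]
wrist_force: [-0.2, 0.3, 0.9]
finger_gap: 0.4
finger_force: 0.0
```

Request:
nudge_tcp(increments=[{"pos":[0, 0, -0.06]}, {"pos":[0, 0, -0.0827]}, {"pos":[0, 0, -0.0827]}], finger_gap=44)

```text
clock: 23.0
eef_pos: [497.4, -59.9, 172.8]
eef_rot: [3.137, 0.001, 1.645]
wrist_force: [-0.1, -0.6, -0.8]
finger_gap: 21.0
finger_force: 0.0
```

```bash
python3 - <<'E'
from h import *
s,p,d,T,W,h=wrist("w4");print(s["eef_pos"],s["eef_rot"])
H,S=h[...,0],h[...,1]
y=(d>0)&(S>150)&(H>22)&(H<33)&(np.hypot(W[...,0]-487,W[...,1]-66)<40);print("yel",y.sum(),np.percentile(W[y],[2,98],axis=0),rect(W[y&(W[...,2]>127)]))
m=(d>0)&(S>150)&((H<6)|(H>174))&(np.hypot(W[...,0]-494,W[...,1]+5)<50)
print("red",rect(W[m&(W[...,2]>55)]),W[m][:,2].max())
m=(d>0)&(W[...,2]>83)&(W[...,2]<96)&(S<120)&(np.hypot(W[...,0]-488,W[...,1]-66)<25);print("flange z",m.sum(),np.percentile(W[m][:,2],[10,50,90]))
for n in ("side","scene"):
    pp,d2=manip.camera(n);W2=world(n,d2);m=(d2>0)&(np.hypot(W2[...,0]-487,W2[...,1]-66)<22)&(W2[...,2]>125)
    print(n,np.median(W2[m][:,2]),rect(W2[m])); hh=cv2.cvtColor(pp,cv2.COLOR_RGB2HSV)
    m=(d2>0)&(hh[...,1]>150)&((hh[...,0]<6)|(hh[...,0]>174))&(np.hypot(W2[...,0]-494,W2[...,1]+5)<45);print("red",rect(W2[m&(W2[...,2]>55)]))
E
```

```text
[497.39661989 -59.87402125 172.80218617] [3.13726977e+00 9.62526569e-04 1.64538012e+00]
yel 607 [[480.30473772  50.54984399 112.13334063]
 [498.81040583  78.61805256 134.96661478]] ((489.50457763671875, 64.90376281738281), (28.714242935180664, 18.923538208007812), 84.57229614257812)
red ((493.62860107421875, -3.202908515930176), (33.4272346496582, 14.518573760986328), 4.172167778015137) 62.531957991304495
flange z 361 [90.47343595 91.59391014 92.60131891]
side 133.72940264800545 ((485.6473388671875, 66.37586975097656), (29.563140869140625, 19.52546501159668), 79.75016021728516)
red ((483.8000793457031, -3.8927526473999023), (20.059661865234375, 17.41325569152832), 6.745636940002441)
scene 133.23678496872608 ((487.2646484375, 65.2944107055664), (31.689523696899414, 20.50535774230957), 86.7852554321289)
red ((490.6188049316406, -5.113975524902344), (32.617923736572266, 15.186643600463867), 1.1944928169250488)
```

To row units: 125.7 mm / 750 = 0.1676, 118 mm / 750 = 0.1573, 0.15 rad / 3.1416 = 0.0477.

Request:
nudge_tcp(increments=[{"pos":[0.06, 0, 0], "r":[0, 0, 0.0159]}, {"pos":[0.12, 0, 0], "r":[0, 0, 0.0318]}, {"pos":[0.1573, -0.0008, 0], "r":[0, 0, 0.0477]}, {"pos":[0.1676, -0.0008, 0], "r":[0, 0, 0.0477]}, {"pos":[0.1676, -0.0008, 0], "r":[0, 0, 0.0477]}], finger_gap=46)

```text
clock: 23.65
eef_pos: [486.0, 66.7, 169.3]
eef_rot: [-3.14, 0.0, 1.499]
wrist_force: [0.7, -0.1, -0.7]
finger_gap: 46.1
finger_force: 0.0
```

Request:
nudge_tcp(increments=[{}])

```text
clock: 23.75
eef_pos: [486.3, 65.4, 169.7]
eef_rot: [-3.14, 0.0, 1.496]
wrist_force: [-0.4, 0.0, 0.5]
finger_gap: 45.7
finger_force: 0.0
```

To row units: 72 mm / 750 = 0.096, 70 mm / 750 = 0.0933.

Request:
nudge_tcp(increments=[{"pos":[0, 0.0012, 0.0467]}, {"pos":[0, 0.0012, 0.08]}, {"pos":[0, 0.0012, 0.0933]}, {"pos":[0, 0.0012, 0.096]}, {"pos":[0, 0.0012, 0.096]}])

```text
clock: 24.25
eef_pos: [487.7, 65.8, 99.0]
eef_rot: [3.141, -0.0, 1.495]
wrist_force: [0.8, -0.1, 0.3]
finger_gap: 45.9
finger_force: 0.0
```

Request:
nudge_tcp(increments=[{}, {}, {}, {}, {}], finger_gap=10, squeeze=40)

```text
clock: 24.75
eef_pos: [487.6, 66.3, 98.8]
eef_rot: [3.141, -0.0, 1.496]
wrist_force: [0.3, -1.4, 2.1]
finger_gap: 19.6
finger_force: 39.9
```

To row units: -10 mm / 750 = -0.0133, -7 mm / 750 = -0.0093.

Request:
nudge_tcp(increments=[{"pos":[0, 0, -0.0027]}, {"pos":[0, 0, -0.0053]}, {"pos":[0, 0, -0.0093]}, {"pos":[0, 0, -0.0133]}])

```text
clock: 25.15
eef_pos: [487.0, 66.2, 108.5]
eef_rot: [-3.141, 0.0, 1.496]
wrist_force: [0.4, -1.4, -3.0]
finger_gap: 19.9
finger_force: 39.9
```

Request:
nudge_tcp(increments=[{"pos":[0, 0, -0.0133]}, {"pos":[0, 0, -0.04]}, {"pos":[0, 0, -0.0733]}, {"pos":[0, 0, -0.08]}, {"pos":[0, 0, -0.08]}])

```text
clock: 25.65
eef_pos: [487.4, 66.4, 168.9]
eef_rot: [3.14, -0.0, 1.496]
wrist_force: [-0.2, 0.2, -3.0]
finger_gap: 19.5
finger_force: 39.9
```

To row units: -225 mm / 750 = -0.3, -180 mm / 750 = -0.24.

Request:
nudge_tcp(increments=[{"pos":[-0.06, 0.0067, 0]}, {"pos":[-0.12, 0.0128, 0]}, {"pos":[-0.18, 0.0192, 0]}, {"pos":[-0.24, 0.0253, 0]}, {"pos":[-0.3, 0.032, 0]}])

```text
clock: 26.15
eef_pos: [493.6, -161.5, 167.1]
eef_rot: [-3.14, -0.001, 1.496]
wrist_force: [0.8, 0.6, -2.2]
finger_gap: 19.8
finger_force: 39.9
```

Request:
nudge_tcp(increments=[{"pos":[-0.06, 0.0067, 0]}, {"pos":[-0.1067, 0.0115, 0]}, {"pos":[-0.1309, 0.0139, 0]}, {"pos":[-0.1309, 0.0139, 0]}, {"pos":[-0.1309, 0.0139, 0]}])

```text
clock: 26.65
eef_pos: [497.1, -257.7, 167.5]
eef_rot: [-3.14, -0.001, 1.496]
wrist_force: [0.8, 0.6, -1.4]
finger_gap: 19.6
finger_force: 39.9
```

```bash
python3 - <<'E'
from h import *
s,p,d,T,W,h=wrist("w5");print(s["eef_pos"])
H,S=h[...,0],h[...,1]
near=(d>0)&(np.hypot(W[...,0]-499,W[...,1]+259)<70)
y=near&(S>150)&(H>22)&(H<33)&(W[...,2]>150);print("yel",y.sum(),rect(W[y]),np.percentile(W[y][:,2],98))
m=near&(W[...,2]>156)&(W[...,2]<168)&(S<110)&(np.hypot(W[...,0]-499,W[...,1]+259)<22);print("flange",m.sum(),fitc(W[m],18) if m.sum()>20 else 0)
m=near&(H>6)&(H<20)&(S>90)&(W[...,2]>55)&(W[...,2]<65);print("stand",m.sum(),rect(W[m]))
a=p[100:300,190:450,::-1]
q,d2=manip.camera('side');b=q[100:220,270:426,::-1]
cv2.imwrite('pics/over.png',np.hstack([cv2.resize(a,(390,300)),cv2.resize(b,(390,300))]))
E
```

```text
[ 497.14127963 -257.7160985   167.49301611]
yel 765 ((497.6275939941406, -255.56246948242188), (27.491426467895508, 20.176849365234375), 86.01919555664062) 202.4979586181757
flange 494 [ 497.56 -256.04   17.18]
stand 3096 ((499.5046691894531, -257.9984436035156), (75.16612243652344, 65.36309051513672), 4.025475978851318)
```

View pics/over.png

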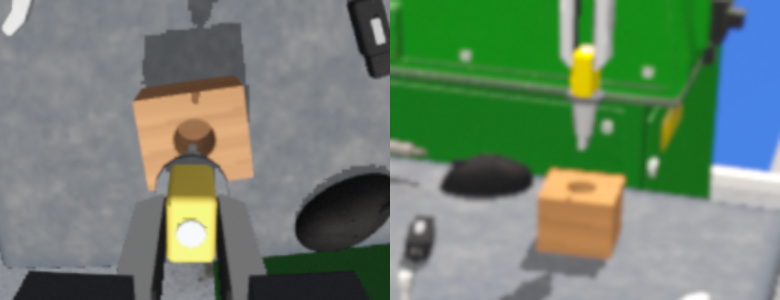

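The picture shows the plug hanging upright over the stand hole (left crop, hole at about (195,137)). Tool offset agrees within a millimetre, so I lower it with force checks.

To row units: 40 mm / 750 = 0.0533, 35 mm / 750 = 0.0467.

Request:
nudge_tcp(increments=[{"pos":[0, 0.0005, 0.0267]}, {"pos":[0, 0.0005, 0.0467]}, {"pos":[0, 0.0005, 0.0533]}, {"pos":[0, 0.0005, 0.0533]}])

```text
clock: 27.15
eef_pos: [497.8, -257.8, 128.1]
eef_rot: [-3.141, -0.0, 1.497]
wrist_force: [0.2, 0.2, -1.8]
finger_gap: 19.7
finger_force: 39.9
```

Request:
nudge_tcp(increments=[{"pos":[0, 0, 0.008]}, {"pos":[0, 0, 0.016]}, {"pos":[0, 0, 0.024]}, {"pos":[0, 0, 0.0293]}, {"pos":[0, 0, 0.0293]}])

```text
clock: 27.65
eef_pos: [497.5, -258.5, 105.7]
eef_rot: [-3.141, -0.0, 1.496]
wrist_force: [-0.1, 0.4, -1.6]
finger_gap: 19.3
finger_force: 39.9
```

Inside the hole without contact. I continue down.

To row units: 28 mm / 750 = 0.0373, 26 mm / 750 = 0.0347.

Request:
nudge_tcp(increments=[{"pos":[0, 0, 0.0107]}, {"pos":[0, 0, 0.02]}, {"pos":[0, 0, 0.028]}, {"pos":[0, 0, 0.0347]}, {"pos":[0, 0, 0.0373]}])

```text
clock: 28.15
eef_pos: [497.6, -258.5, 77.6]
eef_rot: [-3.141, -0.0, 1.496]
wrist_force: [0.1, -1.0, -2.3]
finger_gap: 19.5
finger_force: 39.9
```

Request:
nudge_tcp(increments=[{"pos":[0, 0, 0.0013]}, {"pos":[0, 0, 0.0027]}, {"pos":[0, 0, 0.004]}, {"pos":[0, 0, 0.004]}])

```text
clock: 28.55
eef_pos: [497.8, -258.6, 75.4]
eef_rot: [3.142, 0.0, 1.496]
wrist_force: [-0.0, -0.2, -2.2]
finger_gap: 19.8
finger_force: 39.9
```

To row units: 1.8 mm / 750 = 0.0024, 1.4 mm / 750 = 0.0019.

Request:
nudge_tcp(increments=[{"pos":[0, 0, 0.0009]}, {"pos":[0, 0, 0.0019]}, {"pos":[0, 0, 0.0024]}, {"pos":[0, 0, 0.0024]}])

```text
clock: 28.95
eef_pos: [497.8, -258.6, 73.7]
eef_rot: [3.142, 0.0, 1.496]
wrist_force: [-0.2, 0.4, -1.4]
finger_gap: 19.7
finger_force: 39.9
```

To row units: 0.8 mm / 750 = 0.0011, 0.4 mm / 750 = 0.0005.

Request:
nudge_tcp(increments=[{"pos":[0, 0, 0.0005]}, {"pos":[0, 0, 0.0011]}, {"pos":[0, 0, 0.0011]}])

```text
clock: 29.25
eef_pos: [497.9, -258.6, 73.5]
eef_rot: [3.141, 0.0, 1.496]
wrist_force: [-3.1, 2.8, 8.6]
finger_gap: 19.7
finger_force: 39.9
```

To row units: -0.7 mm / 750 = -0.0009.

Request:
nudge_tcp(increments=[{"pos":[0, 0, -0.0009]}, {"pos":[0, 0, -0.0009]}])

```text
clock: 29.45
eef_pos: [497.9, -258.7, 73.6]
eef_rot: [3.141, 0.0, 1.496]
wrist_force: [-0.9, 1.2, 1.8]
finger_gap: 19.6
finger_force: 39.9
```

Request:
nudge_tcp(increments=[{}, {}, {}, {}], finger_gap=46)

```text
clock: 29.85
eef_pos: [497.7, -258.7, 73.4]
eef_rot: [-3.142, -0.0, 1.496]
wrist_force: [-0.5, -0.0, -0.3]
finger_gap: 45.4
finger_force: 0.0
```

Request:
nudge_tcp(increments=[{"pos":[0, 0, -0.0267]}, {"pos":[0, 0, -0.08]}, {"pos":[0, 0, -0.1333]}, {"pos":[0, 0, -0.1467]}, {"pos":[0, 0, -0.1467]}])

```text
clock: 30.35
eef_pos: [498.3, -258.9, 184.8]
eef_rot: [3.139, 0.001, 1.496]
wrist_force: [-0.1, 0.1, -0.0]
finger_gap: 45.9
finger_force: 0.0
```

```bash
python3 - <<'E'
from h import *
s,p,d,T,W,h=wrist("w6");H,S=h[...,0],h[...,1]
near=(d>0)&(np.hypot(W[...,0]-499,W[...,1]+259)<30)
m=near&(W[...,2]>64)&(W[...,2]<69)&(S<110);print("flange",m.sum(),fitc(W[m],18),np.percentile(W[m][:,2],[5,50,95]))
m=near&(W[...,2]>103);print("head top",rect(W[m]),np.percentile(W[m][:,2],[5,50,95]))
print(manip.read_state()["wrist_force"])
q,_=manip.camera('scene');cv2.imwrite('pics/end.png',q[...,::-1])
E
```

```text
flange 281 [ 498.32 -258.01   17.73] [64.87784963 65.89473741 67.04533353]
head top ((499.6450500488281, -250.9259033203125), (43.702640533447266, 56.57209777832031), 85.6540756225586) [109.84822415 319.49926728 340.25929627]
[-0.80702186 -0.18161367 -0.16944526]
```

View pics/end.png

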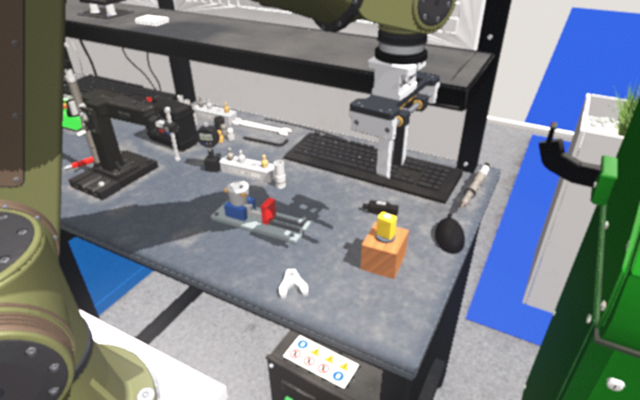

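The final picture shows the plug upright in the stand (387,225) with its flange level at z = 66 mm. The drift head is driven in at (268,210), and the claw (293,283), adaptor (380,208) and sleeve (280,180) are where they were.

```bash
python3 -c "
from cell import manip;print(manip.sign_off())"
```

```text
the job is handed in; nothing more can be done
None
```

The job is handed in at about 30 s on the clock: the plug went fully home at about 18 N of press, the drift alone lifted it 5.4 mm and stays driven in to its stop, and the plug is back upright in its stand with the three loose parts untouched.

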